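Close and latch the loaded instrument cassette

ROBOT

A 7-joint arm with a two-finger parallel gripper is mounted at the origin on a cart in front of the work surface, level with it; the furniture and walls round the work are solid. World frame = base frame: x ahead of the robot, y to its left, z up, the work surface at z = 0. Lengths are in m, angles in rad, forces in N, time in s.
With the tool pointing down it reaches from about 0.4 to 0.9 m from the base axis. Payload 5.5 kg.
Tool frame: the origin (TCP) lies midway between the tips of the shut fingers; the grasp point (between the pads) lies 19 mm behind it (manip.grip_depth is the distance from the TCP to the grasp point, in m); z points along the fingers, y is the line along which they close (so a half turn about z gives the same grasp; the last joint's range is limited). The gripper opens to 92 mm and grips with 3 to 60 N. Pads are 19 mm wide; open, the fingers measure 130 mm over their backs; the gripper's body (75 mm by 190 mm) begins 47 mm behind the grasp point.
Start: joints at [1.515, 0.501, -0.427, 1.55, 0.221, 1.138, -0.21], TCP at [0.204, -0.617, 0.227] pointing down, gripper open.
Joint ranges: [-2.88, 2.88], [-0.31, 2.03], [-1.54, 1.56], [0.2, 2.42], [-1.41, 4.55], [0.19, 2.02], [-2.57, 2.57]. Speed limits (rad/s): [2.57, 2.57, 3.14, 3.14, 3.14, 3.14, 3.14].

INTERFACE

Orientations are given as a unit quaternion [x, y, z, w].
In Python, from bench import manip, effector, viewer gives the robot as it stands. Calls block until the motion is done:
- manip.move_pose(position, orientation): joint-space move of the TCP to a pose.
- manip.servo_line(position, ori=None, vel=0.15): straight line of the TCP; ori=None keeps the orientation; vel is the mean speed in m/s.
- manip.movej(angles): joint-space move.
- effector.open_jaws() and effector.close(f_grip=None): open the fingers fully, or close them until they stop; f_grip is the grip in N (None keeps the last).
- manip.sleep(seconds).
- manip.solve_ik(position, orientation): joint angles nearest the present ones, or None.
- viewer.get_image(name): name is "side" or "top"; returns the picture (384x512x3 uint8, red, green, blue); there is no depth.
- viewer.get_calibration(name): a dict with "vfov" (degrees; the focal length in pixels is half the picture's height over the tangent of half this angle, whatever the lens; pixels are square), "cx", "cy" (the principal point, pixels), "eye" and "attitude" of the camera in the world. Camera axes: x right, y down, z forward; pixel columns grow to the right and rows downward; lengths in m; the calibration is good to about 2 mm. A picture is of the moment at which its call begins. get_calibration takes no time and is no camera call.
A pose or a line that the arm cannot do raises manip.PlanningError and nothing moves.
- manip.hand_in(): hands the job in; it is judged then, once.
Readings, each from a call of its own:
- manip.current_clock(): time.
- manip.current_q(): joint angles.
- manip.current_joint_velocities(): joint speeds.
- manip.current_tau(): joint torques, N m.
- manip.current_tool_pos(): TCP position.
- manip.current_tcp_rot(): TCP orientation.
- manip.current_force(): force on the tool from outside, world axes, zero at the start.
- manip.current_wrist_torque(): the same for the moment, N m.
- manip.current_finger_gap(): finger opening in m.
- manip.current_gripper_force(): force on a finger pad.
Only numpy, scipy, OpenCV 4.12 (cv2) and the standard library are available. Lean on these libraries where they do the work, as an engineer would, in place of code of your own. Each camera call takes 0.05 s, during which the arm holds its last target. There are 200 camera calls.

TASK

Close the loaded steel instrument cassette for the steriliser, pushing with the fingertips only: flip its open lid over the spine until it lies flat on the base, then push the slide latch fully across so that it locks the lid. Grip and lift nothing, do not force the lid or the latch, leave the instruments in their rails and the cassette in its place, and do not disturb the other things on the worktop.

Things in the scene. Friction and masses are not known exactly. Their poses are not given: they have to be found in the camera images.
- cassette: Base of a perforated steel instrument cassette, loose on the worktop (about 1 kg): 92 mm along its x, 190 mm along its y, walls 43 mm high. Origin: centre of its underside, z up. The spine is on its -x side, nearest the robot; the lid starts folded back over that side, its free edge 65 to 95 mm above the bare worktop. The slide latch is on the +x wall.
- lid_spine (a point): Middle of the lid's hinge axis, on the base: cassette x = -46, y = 0, z = 45 mm. The axis runs along the cassette's y.
- cassette_lid (a joint): Lid angle, rad: 0 flat on the base, 1.57 upright, 3.14 folded back level towards the robot (starts 2.6 to 2.9). Flat perforated leaf 2.5 mm thick, 92 mm from spine to free edge, 190 mm along it; shut, its top is 46.5 mm above the worktop. Stiff hinge: it stays at any angle, does not fall; about 2 N at the free edge turn it. A 24 mm notch in that edge lets it pass the open latch.
- lid_tab (a point): Middle of the outer edge of the lid's thumb tab, 106 mm from the hinge axis. The tab is flush with the lid, 50 mm wide (cassette y from -60 to -10 mm), 2.5 mm thick, and stands 14 mm out from the lid's free edge.
- cassette_latch (a joint): Travel of the slide latch, m: 0 = open (start), 0.022 = fully across, locked. It slides towards the cassette's -y, takes about 1.5 N and stays where it is left. Its hook passes 3 mm above the shut lid: it slides across only when the lid is flat, and if pushed across early it keeps the lid from shutting.
- latch_nub (a point): Centre of the top of the latch's upright thumb nub, 68.5 mm above the worktop: 9 mm along cassette x, 14 mm along cassette y, standing 22 mm above the shut lid's top. Open, it is at cassette x = 47.5, y = +40 mm; locked, at y = +18 mm.
- probe_b: Double-ended dental probe, 20x178x9 mm, lying in the cassette, along the cassette's y; origin at the underside of its handle. To be left where it is.
- mirror_b: Dental mirror, 21x162x9 mm, lying in the cassette, along the cassette's y; origin at the underside of its handle. To be left where it is.
- scaler_a: Double-ended dental scaler, 20x181x9 mm, lying in the cassette, along the cassette's y; origin at the underside of its handle. To be left where it is.
- cyan_block_1: Bystander: rubbery bite block, 44x47x41 mm, beyond the cassette. Origin: centre of its underside.
- label_tube_1: Bystander: white tube lying down, 28x68x28 mm, beyond the cassette. Origin: centre of its underside.
- bur_block: Bystander: bur block with burs standing in it, 36x58x40 mm, right of the cassette. Origin: centre of its underside.
- masking_tape: Bystander: roll of tape, about 102 mm across, 25 mm high, to the right. Origin: centre of its underside.
- marker: Bystander: marker pen lying down, 17x135x16 mm, left of the cassette. Origin: centre of its underside.
- imp_tray_b: Bystander: metal impression tray, 74x80x16 mm, far left. Origin: near the middle of its underside.

How it is judged:
On the way, in this order (a step that is already met when the one before it is completed fails the run):
1. the lid is flipped over the spine and lies flat on the base while the latch is still open (value of joint cassette_lid below 0.06 rad and value of joint cassette_latch below 0.006 m), for 0.2 s.
2. the latch is pushed fully across, over the lid's edge (value of joint cassette_latch above 0.018 m), for 0.2 s.
At the end, for the whole second after the job is handed in: The lid lies flat on the base (within 0.06 rad), the latch is across by at least 18 of its 22 mm, the cassette stands flat on the worktop, at rest, within 40 mm of where it stood, and the three instruments lie in their rails (value of joint cassette_lid below 0.06 rad and value of joint cassette_latch above 0.018 m and height (world z) of cassette below 0.006 m and angle between cassette's own z axis and vertical below 0.05 rad and distance of cassette from where it was at the start of the episode below 0.04 m and linear speed of cassette below 0.02 m/s and z of probe_b in the frame of cassette between 0.01 and 0.028 m and z of mirror_b in the frame of cassette between 0.01 and 0.028 m and z of scaler_a in the frame of cassette between 0.01 and 0.028 m); the robot touches nothing.
It fails at once if the cassette is lifted (12 mm) or tipped (0.15 rad) (height (world z) of cassette above 0.012 m or angle between cassette's own z axis and vertical above 0.15 rad).
It fails at once if the lid or the latch is gripped or forced (over 35 N between the fingers and the cassette) (contact force between the fingers and cassette above 35 N).
It fails at once if an instrument is lifted out of its rails (z of any of probe_b, mirror_b, scaler_a in the frame of cassette above 0.035 m).
It fails at once if a bystander is moved by more than 25 mm (distance of any of cyan_block_1, label_tube_1, bur_block, masking_tape, marker, imp_tray_b from where it was at the start of the episode above 0.025 m).
It also fails if it takes over 48 s, if anything falls off the work surface, if the arm or the gripper's body presses on something with over 40 N, if the wrist force passes 120 N, or if a joint passes its speed limit or range.

## Working session

There is one attempt and no reset: what is moved stays moved. The work goes in short steps, each a Python script; the robot and the scene stay as the last script left them, time stands still between calls to the robot, and variables do not carry over. Pictures are saved under pics/ and viewed, at most 10 in all, crops included, and the job is handed in when it is done.

```bash
mkdir -p pics; ls; python3 - <<'E'
from bench import manip, effector, viewer
import cv2
for n in("side","top"):
    im=viewer.get_image(n)[:,:,::-1]; cv2.imwrite(f"pics/{n}0.png",im); print(n,viewer.get_calibration(n))
print(manip.current_clock(),manip.current_tcp_rot(),manip.current_tool_pos())
E
```

```text
pics
side {'vfov': 49.64293124657676, 'cx': 252.67434748447644, 'cy': 190.15137484562788, 'eye': array([-0.2686348 , -0.32464241,  1.3011644 ]), 'attitude': array([ 0.80087911, -0.50013494,  0.18145939, -0.27482756])}
top {'vfov': 50.628313292761554, 'cx': 253.25889301388818, 'cy': 193.62682982043205, 'eye': array([0.43679665, 0.08951717, 1.28870913]), 'attitude': array([ 0.71393748, -0.69674558,  0.05244336, -0.04570071])}
0.1 [ 9.87314979e-01  1.58771346e-01 -1.21664894e-04 -8.81127486e-04] [ 0.20348726 -0.61665435  0.22577779]
```

View pics/top0.png

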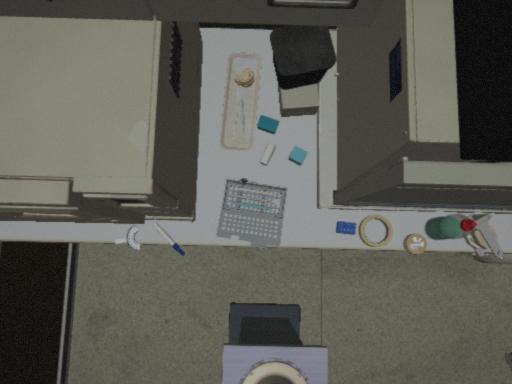

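View pics/side0.png

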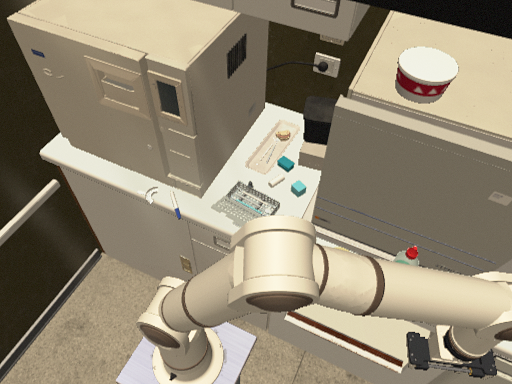

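The top view shows the cassette at about (252,212), its lid folded towards the robot, and the latch nub near (244,181). In the side view it is at about (247,200). I'll enlarge both.

```bash
python3 - <<'E'
import cv2
a=cv2.imread("pics/top0.png")[165:260,205:305]; cv2.imwrite("pics/topc.png",cv2.resize(a,None,fx=6,fy=6,interpolation=cv2.INTER_CUBIC))
a=cv2.imread("pics/side0.png")[165:235,200:300]; cv2.imwrite("pics/sidec.png",cv2.resize(a,None,fx=8,fy=8,interpolation=cv2.INTER_CUBIC))
E
```

```text
(no output)
```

View pics/topc.png

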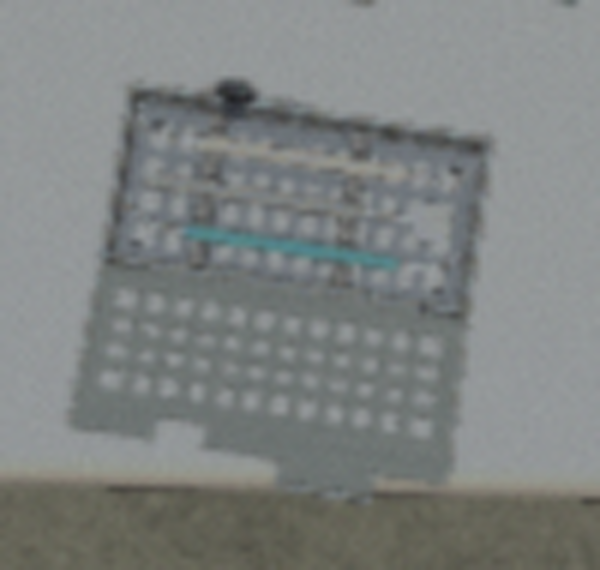

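View pics/sidec.png

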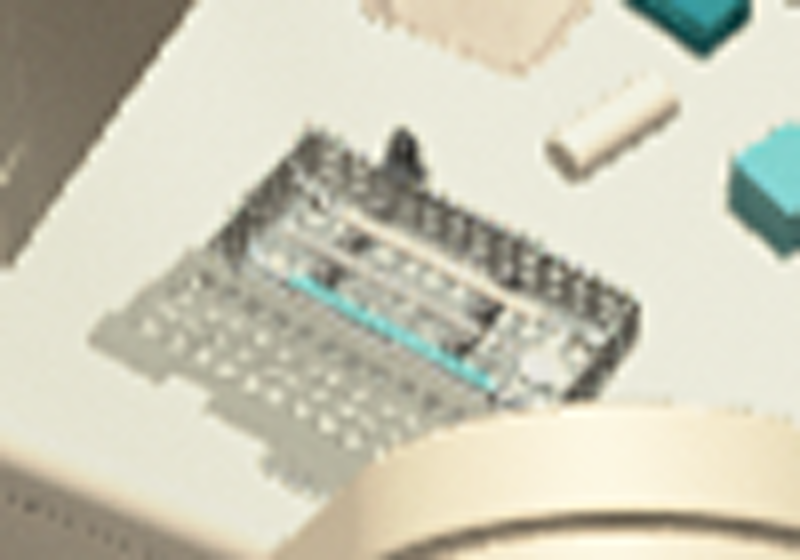

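The top crop shows the base's far corners at (133,88) and (490,143). The spine ends are at (107,262) and (463,315), the lid's free corners at (70,427) and (450,482), the tab at (282–370, ~492) and the nub at (236,90). In the side crop the far corners are at (312,128) and (637,297), the nub at (403,133) and the lid corner at (92,338). I'll fit the pose to these points.

```bash
cat > fit.py <<'E'
import numpy as np
from scipy.spatial.transform import Rotation as R
from scipy.optimize import least_squares
from bench import viewer
C={n:viewer.get_calibration(n) for n in("side","top")}
def proj(n,P):
    c=C[n]; f=192/np.tan(np.radians(c["vfov"])/2)
    p=(np.array(P)-c["eye"])@R.from_quat(c["attitude"]).as_matrix()
    return np.c_[c["cx"]+f*p[:,0]/p[:,2], c["cy"]+f*p[:,1]/p[:,2]]
def pts(v,L):  # L: ('b',x,y,z) mm or ('l',r,y)
    x,y,yaw,th=v; o=[]
    for l in L:
        q=l[1:] if l[0]=='b' else (-46+l[1]*np.cos(th),l[2],45+l[1]*np.sin(th))
        o.append(q)
    o=np.array(o)/1000
    return R.from_euler('z',yaw).apply(o)+[x,y,0]
E
python3 - <<'E'
from fit import *
b,l='b','l'
T=[((b,46,95,43),(133,88)),((b,46,-95,43),(490,143)),((b,-46,95,45),(107,262)),((b,-46,-95,45),(463,315)),((l,92,95),(70,427)),((l,92,-95),(450,482)),((l,106,-10),(282,487)),((l,106,-60),(370,499)),((b,47.5,40,68.5),(236,90))]
S=[((b,46,95,43),(312,128)),((b,46,-95,43),(637,297)),((b,47.5,40,68.5),(403,133)),((l,92,95),(92,338)),((b,-46,95,45),(195,250))]
def mk(D,ox,oy,s): return [d[0] for d in D],np.array([[ox+(d[1][0]+.5)/s-.5,oy+(d[1][1]+.5)/s-.5] for d in D])
tl,tp=mk(T,205,165,6); sl,sp=mk(S,200,165,8)
f=lambda v:np.r_[(proj("top",pts(v,tl))-tp).ravel(),(proj("side",pts(v,sl))-sp).ravel()]
r=least_squares(f,[.45,.05,-.1,2.75],loss='soft_l1')
print(r.x); print(f(r.x).reshape(-1,2).round(2)); print(np.sqrt(np.diag(np.linalg.inv(r.jac.T@r.jac))))
E
```

```text
[ 0.59813292  0.07563566 -0.12578701  2.81730847]
[[-0.27 -0.48]
 [ 0.64 -0.57]
 [-0.7  -0.47]
 [ 1.08 -0.07]
 [ 0.14 -0.15]
 [ 0.    0.28]
 [-0.95 -0.42]
 [ 1.1   0.12]
 [ 0.01 -0.08]
 [-0.89  0.33]
 [-0.    0.6 ]
 [-0.3   1.31]
 [-1.12  0.03]
 [ 0.17  0.18]]
[0.00124219 0.00111117 0.00887186 0.04307506]
```

```bash
cat > plan.py <<'E'
import numpy as np
from scipy.spatial.transform import Rotation as R
from bench import manip, effector, viewer
X,Y,YAW=0.5981,0.0756,-0.126
Rc=R.from_euler('z',YAW).as_matrix()
W=lambda p:Rc@(np.array(p)/1000)+[X,Y,0]           # cassette mm -> world m
def ori(al,turn=0):   # tilt of fingers towards cassette +x; turn about the tool axis
    n=[np.cos(al),0,np.sin(al)]; d=[np.sin(al),0,-np.cos(al)]
    return R.from_matrix(Rc@np.c_[n,[0,-1,0],d]@R.from_euler('z',turn).as_matrix()).as_quat()
A0=np.radians(30); S=18.
def flip(th,y=-35.,back=0):   # TCP pose that just touches the lid at angle th
    al=np.clip(th-np.pi/2,0,A0) if th<np.pi/2+A0 else A0
    n=np.array([np.cos(al),0,np.sin(al)]); d=np.array([np.sin(al),0,-np.cos(al)])
    e=np.array([np.cos(th),0,np.sin(th)]); m=np.array([np.sin(th),0,-np.cos(th)])
    H=np.array([-46,y,45.])
    if th>np.pi/2+A0: p=H+106*e-1.25*m-9.5*n+S*d
    else: p=H+(106-S)*e-1.25*m-9.5*n
    return W(p-back*n),ori(al)
E
python3 - <<'E'
from plan import *
p,q=flip(2.82,back=40); print(p,manip.solve_ik(p,q))
for t in np.arange(2.82,-.01,-.235): 
    p,q=flip(t); s=manip.solve_ik(p,q); print(round(t,2),p.round(3),None if s is None else np.round(s,2))
for turn in (np.pi/2,-np.pi/2):
  for y in (75,30): s=manip.solve_ik(W([44,y,53]),ori(0,turn)); print(turn,y,None if s is None else np.round(s,2))
E
```

```text
[0.41430611 0.06360169 0.03697989] None
2.82 [0.449 0.059 0.057] None
2.58 [0.459 0.058 0.08 ] None
2.35 [0.474 0.056 0.099] None
2.12 [0.493 0.054 0.115] None
1.88 [0.511 0.051 0.126] [-0.24  0.22  0.01  2.24  0.27  0.4  -2.16]
1.65 [0.531 0.049 0.132] [ 0.6   0.51 -0.94  1.98  0.59  0.86 -2.36]
1.41 [0.551 0.046 0.132] [ 0.57  0.59 -0.91  1.87  0.56  0.97 -2.3 ]
1.18 [0.571 0.044 0.127] [ 0.53  0.61 -0.87  1.82  0.56  0.97 -2.28]
0.94 [0.589 0.041 0.117] [ 0.49  0.64 -0.83  1.79  0.56  0.97 -2.26]
0.71 [0.604 0.04  0.103] [ 0.46  0.67 -0.78  1.76  0.56  0.95 -2.25]
0.47 [0.616 0.038 0.086] [ 0.42  0.69 -0.73  1.73  0.56  0.93 -2.23]
0.24 [0.623 0.037 0.067] [ 0.38  0.72 -0.68  1.72  0.55  0.9  -2.22]
0.0 [0.626 0.037 0.046] [ 0.35  0.74 -0.63  1.72  0.55  0.86 -2.22]
1.5707963267948966 75 [ 0.5   1.17 -1.31  1.6   1.16  1.32  2.02]
1.5707963267948966 30 [ 0.58  1.15 -1.31  1.64  1.16  1.3   2.06]
-1.5707963267948966 75 [ 0.24  0.83 -0.75  1.61  0.66  0.97 -0.85]
-1.5707963267948966 30 [ 0.33  0.82 -0.78  1.65  0.68  0.96 -0.81]
```

```bash
python3 - <<'E'
from plan import *
p,_=flip(2.82,back=8); p2,_=flip(2.3)
for a in (30,20,10,0,-10):
  for turn in (0,np.pi,np.pi/2,-np.pi/2):
    o=ori(np.radians(a),turn)
    L=[manip.solve_ik(x,o) for x in (p,p2,p+[-.02,0,0.08])]
    print(a,round(turn,1),[None if s is None else np.round(s,2).tolist() for s in L])
E
```

```text
30 0 [None, None, None]
30 3.1 [None, None, None]
30 1.6 [None, None, None]
30 -1.6 [None, None, None]
20 0 [None, [-0.49, 0.21, 0.24, 2.37, 0.32, 0.26, -2.26], None]
20 3.1 [None, [0.69, 0.41, -1.08, 2.33, 1.14, 0.55, 0.17], None]
20 1.6 [None, [0.83, 0.56, -1.29, 2.33, 1.27, 0.72, 1.64], None]
20 -1.6 [None, [0.51, 0.32, -0.86, 2.34, 1.01, 0.45, -1.31], None]
10 0 [[0.23, 0.37, -0.53, 2.31, 0.65, 0.42, -2.54], [0.46, 0.36, -0.77, 2.2, 0.58, 0.59, -2.43], [0.82, 0.3, -1.18, 2.29, 0.59, 0.66, -2.48]]
10 3.1 [[0.68, 0.58, -1.08, 2.3, 1.08, 0.67, 0.24], [0.7, 0.49, -1.08, 2.2, 0.82, 0.7, 0.51], [0.89, 0.35, -1.28, 2.29, 0.68, 0.7, 0.58]]
10 1.6 [[0.81, 0.78, -1.3, 2.29, 1.24, 0.88, 1.7], [0.83, 0.65, -1.3, 2.19, 1.02, 0.86, 1.93], [0.89, 0.35, -1.28, 2.29, 0.68, 0.7, 2.15]]
10 -1.6 [[0.49, 0.46, -0.83, 2.3, 0.89, 0.52, -1.18], [0.64, 0.44, -0.99, 2.2, 0.75, 0.66, -1.0], [0.73, 0.25, -1.07, 2.29, 0.51, 0.63, -0.84]]
0 0 [[0.46, 0.51, -0.77, 2.16, 0.58, 0.68, -2.41], [0.57, 0.51, -0.91, 2.06, 0.55, 0.83, -2.35], [0.72, 0.4, -1.07, 2.16, 0.47, 0.84, -2.34]]
0 3.1 [[0.47, 0.52, -0.8, 2.16,
[... 260 characters left out ...]
, 0.6, -0.96, 2.16, 0.74, 0.76, -0.98], [0.73, 0.64, -1.14, 2.05, 0.74, 0.94, -0.95], [0.82, 0.48, -1.22, 2.16, 0.59, 0.9, -0.88]]
-10 0 [[0.49, 0.63, -0.8, 2.02, 0.49, 0.89, -2.3], [0.56, 0.63, -0.91, 1.91, 0.48, 1.04, -2.28], [0.68, 0.53, -1.04, 2.02, 0.44, 1.04, -2.3]]
-10 3.1 [[0.5, 0.64, -0.82, 2.02, 0.5, 0.9, 0.83], [0.54, 0.62, -0.88, 1.91, 0.46, 1.03, 0.88], [0.84, 0.75, -1.34, 2.02, 0.69, 1.19, 0.61]]
-10 1.6 [[0.78, 0.99, -1.31, 2.01, 0.93, 1.2, 2.04], [0.77, 0.91, -1.3, 1.91, 0.82, 1.25, 2.15], [0.82, 0.72, -1.3, 2.02, 0.65, 1.16, 2.22]]
-10 -1.6 [[0.52, 0.65, -0.85, 2.02, 0.53, 0.91, -0.76], [0.57, 0.64, -0.93, 1.91, 0.5, 1.04, -0.72], [0.82, 0.72, -1.3, 2.02, 0.65, 1.16, -0.93]]
```

```bash
python3 - <<'E'
s=open('plan.py').read()
i=s.index('A0=')
open('plan.py','w').write(s[:i]+'''A0=np.radians(10); T0=2.82; TC=np.pi/2+A0
def flip(th,y=-35.,back=0,lead=0):   # TCP pose touching the lid at angle th: first its edge on the finger side, then tip on its face
    al=np.clip(th-np.pi/2,0,A0); s=15+20*np.clip((th-TC)/(T0-TC),0,1)
    n=np.array([np.cos(al),0,np.sin(al)]); d=np.array([np.sin(al),0,-np.cos(al)])
    e=np.array([np.cos(th),0,np.sin(th)]); m=np.array([np.sin(th),0,-np.cos(th)])
    H=np.array([-46,y,45.])
    p=H-1.25*m-9.5*n+(106*e+s*d if th>TC else (106-s)*e)+lead*m
    return W(p-back*n),ori(al,np.pi)
''')
E
python3 - <<'E'
from plan import *
import cv2
effector.close(5)
p=manip.current_tool_pos(); manip.servo_line(p+[0,0,.08],vel=.2)
p,q=flip(T0,back=22); 
manip.move_pose(p+[0,0,.12],q); print(manip.current_clock(),manip.current_tool_pos(),manip.current_force(),manip.current_finger_gap())
manip.servo_line(p,vel=.15)
print(p,manip.current_clock(),manip.current_tool_pos(),manip.current_force(),manip.current_q())
ims=[cv2.resize(viewer.get_image(n)[a:a+100,b:b+133,::-1],None,fx=5,fy=5,interpolation=cv2.INTER_CUBIC)[:, :400 if n=="side" else 665] for n,a,b in(("top",165,190),)]
cv2.imwrite("pics/t1.png",ims[0])
E
```

```text
4.6667 [0.42377245 0.06182593 0.15755038] [-0.44155218 -0.96627169 -0.35758729] 0.0006888258294761007
[0.42315986 0.06248017 0.03738016] 5.6167 [0.42355656 0.06268125 0.03768417] [-0.48744062  0.69575747  0.15968845] [ 0.47781293  0.47915001 -0.84293328  2.3458111   1.00187726  0.50417969
  0.26478471]
```

View pics/t1.png

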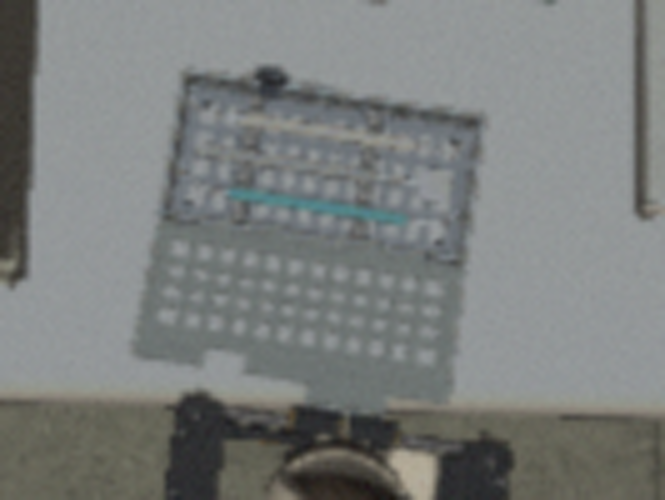

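The fingers (300–395, row 425) are centred on the tab (305–385, row 405), just in front of it, and nothing has been disturbed. Now I'll flip the lid with a force guard.

```bash
python3 - <<'E'
from plan import *
import cv2
manip.servo_line(flip(T0,back=3)[0],vel=.06)
f0=manip.current_force(); print(f0)
for k,t in enumerate(np.r_[np.arange(T0,1.7,-.1),np.arange(1.7,.35,-.12)]):
    p,q=flip(t,lead=2); manip.servo_line(p,q,vel=.08)
    f=manip.current_force()-f0; print(round(t,2),f.round(1),round(manip.current_clock(),1))
    if abs(f).max()>14: print("STOP"); break
im=viewer.get_image("top")[165:265,190:323,::-1]; im2=viewer.get_image("side")[150:250,180:313,::-1]
cv2.imwrite("pics/t2.png",cv2.resize(np.hstack([im,im2]),None,fx=3,fy=3,interpolation=cv2.INTER_CUBIC))
E
```

```text
[ 0.02992998 -0.05988804  0.35831685]
2.82 [-2.4 -0.7  0. ] 6.4
2.72 [-4.4  0.3  0.3] 6.7
2.62 [-2.6  0.4  0.6] 7.0
2.52 [-1.6  0.2 -0. ] 7.3
2.42 [ 0.3 -0.3 -0.4] 7.6
2.32 [-0.8  0.1 -0.9] 7.9
2.22 [ 0.5  0.4 -0. ] 8.2
2.12 [ 0.3  0.7 -0.4] 8.5
2.02 [ 0.3 -0.4 -0.9] 8.8
1.92 [-0.3 -0.6  0.4] 9.1
1.82 [-1.1  0.7 -0.4] 9.3
1.72 [ 0.3  0.7 -1.2] 9.6
1.7 [ 0.3 -0.2 -0.4] 9.9
1.58 [ 0.5  0.6 -0.8] 10.2
1.46 [-0.1 -0.2 -0.1] 10.4
1.34 [ 0.3  0.8 -0.2] 10.7
1.22 [0.8 0.3 0.2] 11.0
1.1 [-0.1  0.6 -0. ] 11.3
0.98 [ 0.9 -0.   0.4] 11.6
0.86 [ 0.3 -0.2  0.5] 11.8
0.74 [ 1.3  0.1 -1. ] 12.1
0.62 [-0.3 -0.7 -0.5] 12.4
0.5 [-0.4  0.5 -0.1] 12.7
0.38 [-1.2  0.7 -0.1] 13.0
```

View pics/t2.png

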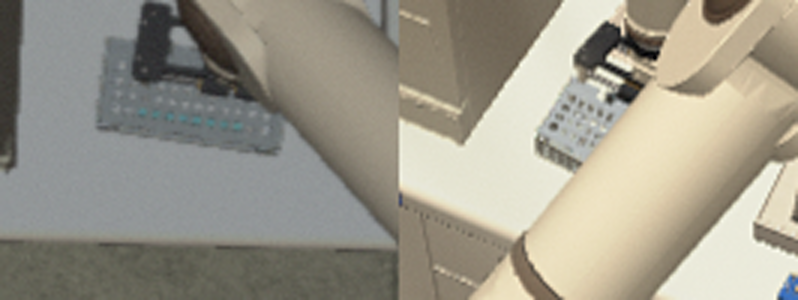

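The lid has gone over and covers the base (top view 97–285, 40–155), and the cassette is about where it was. Next I'll press it shut, guarding the force.

```bash
python3 - <<'E'
from plan import *
import cv2
f0=np.array([0,0,.3])
for t in (.28,.18,.08):
    p,q=flip(t,lead=1); manip.servo_line(p,q,vel=.06); print(t,(manip.current_force()-f0).round(1))
for z in np.arange(.0495,.0395,-.001):
    p[2]=z; manip.servo_line(p,vel=.02); F=np.mean([manip.current_force() for _ in range(3)],0)-f0
    print(round(z,4),manip.current_tool_pos()[2].round(4),F.round(1))
    if F[2]>9: break
manip.sleep(.3); p[2]=.12; manip.servo_line(p,vel=.12)
manip.servo_line(p+[-.12,-.12,.08],vel=.25)
print(manip.current_clock())
im=viewer.get_image("top")[165:265,190:323,::-1]; im2=viewer.get_image("side")[150:250,180:313,::-1]
cv2.imwrite("pics/t3.png",cv2.resize(np.vstack([im]),None,fx=6,fy=6,interpolation=cv2.INTER_CUBIC))
E
```

```text
0.28 [0.4 0.8 0.1]
0.18 [-0.3 -0.4 -0.8]
0.08 [ 0.1  1.  -0.1]
0.0495 0.0494 [-0.  -0.6 -1. ]
0.0485 0.0485 [ 0.3 -1.1  0. ]
0.0475 0.0474 [ 0.3 -0.2 -0.1]
0.0465 0.0468 [-0.9  0.6  4.1]
0.0455 0.0467 [-3.7 -1.9 10. ]
17.2333
```

View pics/t3.png

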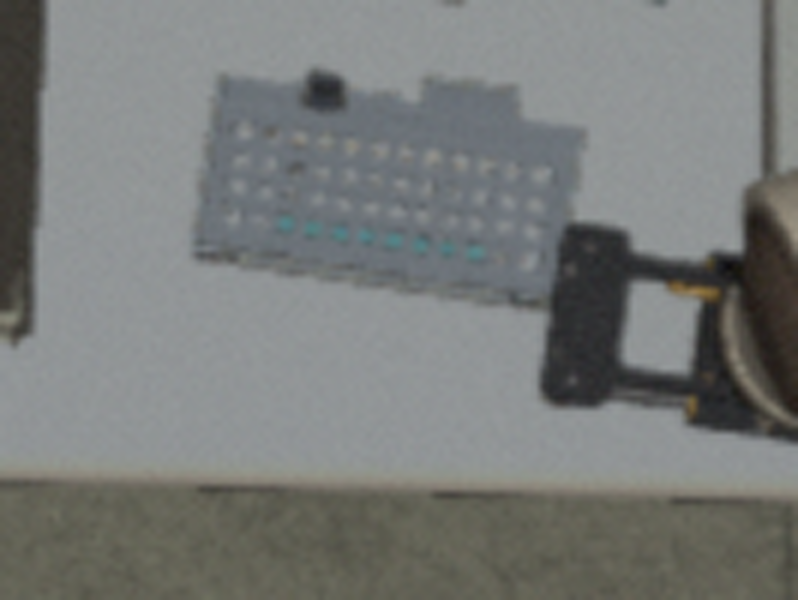

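The lid is flat and the nub is unmoved at (325,88). Now the latch, with the tool turned a quarter so the slim side pushes.

```bash
python3 - <<'E'
from plan import *
import cv2
q=ori(0,-np.pi/2)
manip.move_pose(W([44,76,140]),q); manip.servo_line(W([44,74,53]),vel=.12)
f0=np.mean([manip.current_force() for _ in range(4)],0); ax=Rc[:,1]
print(manip.current_clock(),f0)
for y in np.r_[np.arange(70,37,-2.),np.arange(37,29,-.7)]:
    manip.servo_line(W([44,y,53]),vel=.03); F=np.mean([manip.current_force() for _ in range(3)],0)-f0
    a=(Rc.T@(manip.current_tool_pos()-[X,Y,0]))[1]*1000
    print(round(y,1),a.round(1),(Rc.T@F).round(1))
    if abs(F).max()>9: print("stop"); break
manip.sleep(.2)
manip.servo_line(W([44,a+15,53]),vel=.1); manip.servo_line(W([44,a+15,150]),vel=.2)
manip.servo_line(W([-70,-90,200]),vel=.3)
print(manip.current_clock())
cv2.imwrite("pics/t4.png",cv2.resize(viewer.get_image("top")[165:265,190:323,::-1],None,fx=6,fy=6,interpolation=cv2.INTER_CUBIC))
E
```

```text
19.7917 [-0.12155012  0.02862832 -0.28856006]
70.0 69.6 [ 0.3  0.3 -0.3]
68.0 67.7 [ 0.8 -0.4  1. ]
66.0 65.7 [ 0.6 -0.3 -0.6]
64.0 63.7 [0.  0.4 0.6]
62.0 61.7 [ 0.8 -0.1 -0.4]
60.0 59.7 [-0.5 -0.1  0.1]
58.0 58.1 [0.7 0.  0.7]
56.0 56.1 [0.  0.6 0.9]
54.0 53.9 [-0.1  0.6  0.7]
52.0 51.6 [0.8 1.4 0.3]
50.0 49.6 [ 0.  -0.6  0.5]
48.0 47.6 [0.  0.5 1. ]
46.0 45.7 [0.9 1.3 0.8]
44.0 43.7 [0.1 0.5 0.4]
42.0 41.7 [0.3 0.5 0.4]
40.0 39.7 [ 0.6  1.1 -0. ]
38.0 37.7 [0.4 0.8 1.5]
37.0 36.9 [-0.2  0.7  0.4]
36.3 36.7 [ 0.3  2.6 -0.5]
35.6 36.5 [ 0.3  3.9 -1.2]
34.9 35.4 [ 0.5  4.5 -1.9]
34.2 34.3 [ 0.7  4.6 -1.5]
33.5 33.4 [ 1.2  5.  -1. ]
32.8 32.7 [ 0.1  5.  -0.3]
32.1 32.0 [ 0.6  4.  -0.5]
31.4 31.3 [ 1.   4.5 -0.3]
30.7 30.7 [ 0.7  4.8 -0.7]
30.0 30.0 [ 0.8  4.7 -0.5]
29.3 29.3 [-0.1  4.9 -1. ]
28.9667
```

View pics/t4.png

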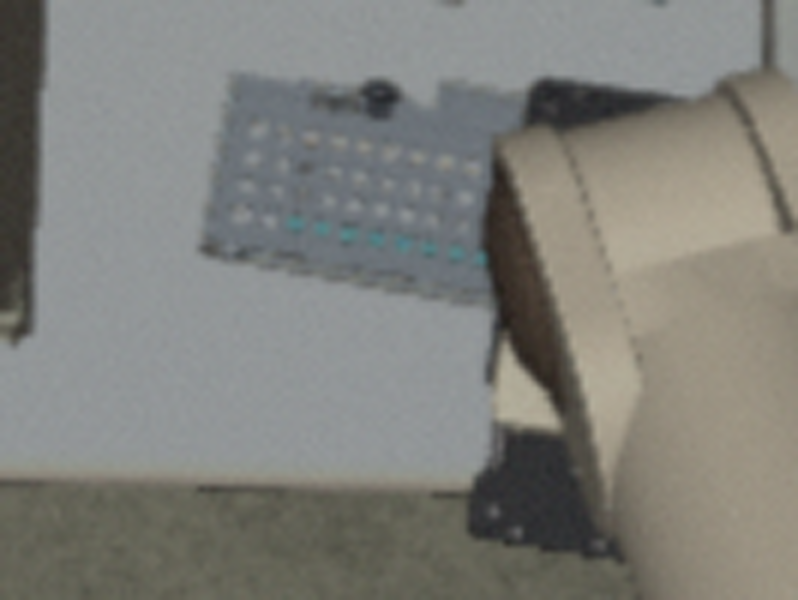

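The latch is across: the nub went from (325,88) to (379,96), about 22 mm relative to the cassette. The force rose at that end stop, after which the cassette slid about 7 mm, within the 40 mm allowed. The arm is clear, so I'm handing in.

```bash
python3 - <<'E'
from bench import manip
print(manip.current_force()); print(manip.hand_in())
E
```

```text
[-0.65141423  0.24587187  0.4810624 ]
the job is handed in; nothing more can be done
None
```

The lid is flipped shut and flat, the slide latch is fully across by the force stop and the last picture, and the job is handed in at about 29 s; the cassette slid about 7 mm, and no verdict was returned.

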